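# Set the bearing hot plate and check the bearing with the infrared thermometer

### The arm

A 6-joint arm with a two-finger parallel gripper is mounted at the origin on the work surface. World frame = base frame: x ahead of the robot, y to its left, z up, the work surface at z = 0. Lengths are in m, angles in rad, forces in N, time in s.
With the tool pointing down it reaches from about 0.25 to 0.725 m from the base axis. Payload 9.7 kg.
Tool frame: the origin (TCP) lies midway between the tips of the shut fingers; the grasp point (between the pads) lies 19 mm behind it; z points along the fingers, y is the direction in which the jaws open and shut (so a half turn about z gives the same grasp; the last joint's range is limited). The gripper opens to 85 mm and grips with 20 to 120 N. Pads are 22 mm wide; open, the fingers measure 114 mm over their backs; the gripper's body (76 mm by 85 mm) begins 54 mm behind the grasp point. The pads swing forward as they close: fully open they stand 13 mm farther back than shut.
Start: joints at [1.191, 0.087, 0.176, 1.66, 0, 1.571], TCP at [0.204, 0.511, 0.231] pointing down, gripper open.
Joint ranges: [-3.13, 3.13], [-0.85, 1.81], [-1.15, 1.24], [-2.2, 2.28], [-1.44, 1.52], [-3.14, 3.14]. Speed limits (rad/s): [2.22, 2.22, 2.57, 3.14, 3.14, 3.14].

### API

Orientations are given as a rotation vector (axis times angle).
In Python, from station import readout, get_image, camera_info, job gives the robot as it stands.
- The arm moves only by the tool send_rows, never from a script. Its argument "increments" is a list of rows, each a list of 7 numbers: the turn, a rotation vector about the tool's x, y, z in rad, then the shift along the tool's x, y, z in m, then the finger opening in m, from 0 to 0.0854. In form: [[ax, ay, az, tx, ty, tz, jaw], ...]. A call has exactly 10 rows; each row shifts and turns the commanded pose from where the row before left it, along the tool's axes as they then stand; what a row does not reach is not made up. A row lasts 1/8 s, in which the tool goes at most 62.5 mm and 10.7 degrees, less where a joint would pass 70% of its speed; a pose out of reach is approached as far as the arm can. A call with a gripper value outside its range is refused whole. The fingers move at their own pace and stop on an object; "newtons" is the grip in N (left out, the last holds). Time passes only in rows, so rows that do not move let the fingers close, or fill a call up. It gives the time, the measured TCP pose, the force and the opening at its end, in the units of the state.
- readout.read_state(): the state, without advancing time (a new reading comes with each control period).
- get_image(name): name is "scene" or "top" or "wrist"; returns the picture (420x560x3 uint8, blue, green, red); there is no depth.
- camera_info(name): a dict with "camera_matrix" (3x3 intrinsics, pixels), "k1" (the pictures are not rectified: a ray, as slopes to the right and down, at radius r is drawn at 1 + k1 r^2 times it, then the intrinsics apply), "position" and "orientation" of the camera in the world; the wrist camera has in their place "T_tool_cam" (4x4, takes a point from camera to tool coordinates, whose origin is the TCP and whose axes are the flange's). Camera axes: x right, y down, z forward; pixel columns grow to the right and rows downward; lengths in m; the calibration is good to about 2 mm. A picture is of the moment at which its call begins: read the wrist's pose just before it. camera_info takes no time and is no camera call.
- job.close_job(): hands the job in, once; it reports no verdict.
The state is a dict: "time_s": time; "joint_pos": joint angles; "dq": joint speeds; "joint_efforts": joint torques, N m; "position": TCP position; "ee_rot": TCP orientation; "force": force on the tool from outside, world axes, zero at the start; "ft_torque": the same for the moment, N m; "finger_gap": opening from 0.0 (shut) to 1.0 (fully open).
Only numpy, scipy, OpenCV 4.12 (cv2) and the standard library are available. Lean on these libraries where they do the work, as an engineer would, in place of code of your own. Each camera call takes 0.05 s, during which the arm holds its last target. There are 200 camera calls.

### The job

Bearings are warming on the bench hot plate before fitting: turn its thermostat to the orange mark, then draw the infrared thermometer straight up out of its holster, tip its nose down and point it at the middle of the larger, blue-sealed bearing, aiming down at a slope of at least 30 degrees from level with the lens 10 to 20 cm from the bearing. Touch neither the hot plate nor the bearings with the thermometer, and leave everything else where it stands. Finish holding the thermometer still in the air on that aim, without putting it down or letting go.

Things in the scene. Friction and masses are not known exactly. Their poses are not given: they have to be found in the camera images.
- thermostat (a joint): Angle of the hot plate's knob, 0 to 4.712 rad, growing CLOCKWISE from above. Eleven marks 0.471 apart; the wide orange one (number 6 counting from 0) is at 2.827. Starts between 1.42 and 2.20; stays where left (friction 0.03 N m). In the hot plate's frame its white pointer points 135 deg anticlockwise from +x at 0, and 27 deg clockwise from +x at the orange mark.
- thermostat_grip (a point): Point on the knob's vertical axis at gripping height: 96 mm above the bench, 26 mm above the black panel, 8 mm below the knob's top. Its x axis is the white pointer's direction (turns with the knob). Grip: black bar 13 mm thick, 45 mm long along that x, 8 to 34 mm above the panel, on a skirt of 48 mm diameter. Heated plate's edge: 62 mm from the axis.
- hotplate: White bench hot plate, fixed, origin on the bench, z up; reaches x -170 to +120, y -120 to +120 mm. Steel heated plate 170 (x) by 220 mm (y), centred at x = +33, its top 84 mm above the bench. Black control panel (70 mm above the bench) on the -x side, which faces the robot; knob axis at x = -114, y = +25 mm.
- holster: Thermometer's bench holster, fixed: black foot 130 (x) x 95 x 10 mm and a grey upright sleeve, open on top, inside 38 mm (x) by 32 mm (y), rim 80 mm above the bench, both centred at x = -15 mm. Origin on the bench below the parked thermometer's origin; x is the way the parked thermometer looks, z up.
- thermometer: Pistol-shaped infrared thermometer, 0.17 to 0.28 kg, yellow barrel, black handle. Origin mid-barrel, x towards the lens, z up from the handle. Barrel x -60 to +60, 40 mm wide (y), 44 high (z -22 to +22), sides good to grip; nose to x = +74. Handle 34 (x) by 28 mm, centred at x = -15, down to z = -122. Parked upright, barrel level, origin 132 mm above the bench. Mass centre about 21 mm below the origin.
- thermometer_lens (a point): Centre of the lens at the thermometer's front, 75 mm from its origin along x; same axes as the thermometer. Its x axis is the line of aim.
- thermometer_foot (a point): Centre of the handle's lower end, at x = -15, z = -122 mm in the thermometer's frame. Parked, the lowest 70 mm of the handle stand in the holster's sleeve with 2 mm play all round: it must rise more than 70 mm to come clear.
- bearing_big_center (a point): Centre of the larger ball bearing (outer diameter 62, bore 25, width 17 mm, steel with a blue seal) lying flat on the heated plate, 92 mm above the bench. The one to aim at.
- bearing_big: The same larger bearing, loose, 0.23 kg; origin at the centre of its underside.
- bearing_small: Smaller ball bearing (outer diameter 47, bore 20, width 14 mm, steel with a black seal), loose on the heated plate beside the larger one; not the target. Origin at the centre of its underside.
- carton: Small cardboard bearing carton with a blue band, 75 x 75 x 26 mm, loose on the bench; leave alone. Origin under its centre.
- grease_tin: Red and yellow grease tin, 74 mm diameter, 68 mm high, loose on the bench; leave alone. Origin under its centre.
- sleeve: Aluminium fitting sleeve, a tube of 48 mm diameter, 65 mm high, standing loose on the bench; leave alone. Origin under its centre.
- spanner: Steel spanner 180 mm long lying on the bench close in front of the robot; leave alone.
- mallet: Orange-headed mallet 270 mm long lying on the bench to the right of the hot plate; leave alone.
There are look-alikes about, which are no part of the job. Leave any purple look-alike of the thermometer alone.

How it is judged:
On the way, in this order (a step that is already met when the one before it is completed fails the run):
1. the thermostat knob points at the orange mark (within 0.14 rad), the thermometer still in its holster (value of joint thermostat between 2.687 and 2.967 rad and velocity of joint thermostat between -0.1 and 0.1 rad/s and z of thermometer_foot in the frame of holster below 0.03 m and distance of thermometer from where it was at the start of the episode below 0.02 m), for 0.2 s.
2. the thermometer is drawn clear above the holster in the fingers, still about upright (within 35 degrees) (z of thermometer_foot in the frame of holster above 0.085 m and horizontal distance between thermometer_foot and holster below 0.08 m and contact force between thermometer and holster below 0.1 N and contact force between thermometer and the fingers above 1 N and angle between thermometer's own z axis and vertical below 0.61 rad), for 0.05 s.
At the end, for the whole second after the job is handed in: Thermostat within 8 degrees of the orange mark; thermometer held still, above 150 mm, touching only the fingers, aim sloping down 27 degrees or more and passing within 25 mm of the larger bearing's centre, lens 80 to 230 mm away; bearings moved under 20 mm, other things under 30 mm (value of joint thermostat between 2.687 and 2.967 rad and x of bearing_big_center in the frame of thermometer_lens between 0.08 and 0.23 m and y of bearing_big_center in the frame of thermometer_lens between -0.025 and 0.025 m and z of bearing_big_center in the frame of thermometer_lens between -0.025 and 0.025 m and angle between thermometer's own x axis and vertical above 2.05 rad and height (world z) of thermometer above 0.15 m and linear speed of thermometer below 0.03 m/s and angular speed of thermometer below 0.15 rad/s and contact force between thermometer and the fingers above 1 N and contact force between thermometer and holster below 0.1 N and contact force between thermometer and hotplate below 0.1 N and contact force between thermometer and bearing_big below 0.1 N and contact force between thermometer and bearing_small below 0.1 N and distance of each of bearing_big, bearing_small from where it was at the start of the episode below 0.02 m and distance of each of carton, grease_tin, sleeve, spanner, mallet from where it was at the start of the episode below 0.03 m); the arm keeps its last pose, push and grip.
It fails at once if the thermometer touches the hot plate or a bearing (contact force between thermometer and hotplate above 0.5 N or contact force between thermometer and bearing_big above 0.5 N or contact force between thermometer and bearing_small above 0.5 N).
It fails at once if a bearing is pushed about on the plate (20 mm) (distance of any of bearing_big, bearing_small from where it was at the start of the episode above 0.02 m).
It fails at once if another thing on the bench is disturbed (30 mm) (distance of any of carton, grease_tin, sleeve, spanner, mallet from where it was at the start of the episode above 0.03 m).
It also fails if it takes over 48 s, if anything falls off the work surface, if the arm or the gripper's body presses on something with over 40 N, if the wrist force passes 120 N, or if a joint passes its speed limit or range.

## Working session

There is one attempt and no reset: what is moved stays moved. The work goes in short steps, Python scripts to look and compute and a tool call to move; the robot and the scene stay as the last step left them, time stands still between calls to the robot, and variables do not carry over. Pictures are saved under pics/ and viewed, about 8 in all and at most 12, crops included, and the job is handed in when it is done.

Besides the shell and the picture viewer there is one more tool, called after "Request:" as a command line: name --pt "numbers of a row" for each row, then --argument value for the rest. send_rows: Moves the arm, as the interface text tells. Its arguments: {"type":"object","properties":{"increments":{"type":"array","items":{"type":"array","items":{"type":"number"}}},"newtons":{"type":"number"}},"required":["increments"]}

```bash
mkdir -p pics; ls; python3 - <<'E'
from station import readout,get_image,camera_info
import cv2
for n in("scene","top"):
    cv2.imwrite(f"pics/{n}0.png",get_image(n)); c=camera_info(n); print(n,c)
print(camera_info("wrist")); print(readout.read_state())
E
```

```text
pics
scene {'camera_matrix': array([[410.49241676,   0.        , 279.57941456],
       [  0.        , 410.49241676, 206.62674398],
       [  0.        ,   0.        ,   1.        ]]), 'k1': -0.09286775647976313, 'position': array([ 1.45958161, -0.27043714,  0.77016711]), 'orientation': array([-1.83941167, -1.31297398,  0.71927238])}
top {'camera_matrix': array([[420.73274992,   0.        , 275.77326186],
       [  0.        , 420.73274992, 208.24475007],
       [  0.        ,   0.        ,   1.        ]]), 'k1': 0.016782894048753084, 'position': array([0.28888873, 0.03895631, 1.29676254]), 'orientation': array([-2.12220486,  2.1413244 , -0.20315943])}
{'camera_matrix': array([[344.4960309 ,   0.        , 275.84934206],
       [  0.        , 344.4960309 , 215.09037288],
       [  0.        ,   0.        ,   1.        ]]), 'k1': -0.06652289781873497, 'T_tool_cam': array([[-7.79360439e-04, -9.45516403e-01, -3.25573531e-01,
         8.33574859e-02],
       [ 9.99999691e-01, -7.04630306e-04, -3.47450501e-04,
         6.93151201e-04],
       [ 9.91111711e-05, -3.25573701e-01,  9.45516661e-01,
        -1.42686998e-01],
       [ 0.00000000e+00,  0.00000000e+00,  0.00000000e+00,
         1.00000000e+00]])}
{'time_s': 0.1, 'joint_pos': array([1.19099943e+00, 8.73917988e-02, 1.75242796e-01, 1.65982793e+00,
       1.31601994e-05, 1.57081498e+00]), 'dq': array([ 0.00101293, -0.00060912,  0.00298861,  0.0001502 ,  0.00113118,
       -0.00086153]), 'joint_efforts': array([-2.29100278e-04, -5.21561193e+01,  4.65652156e+01,  1.59909809e-02,
       -6.99548605e-05, -1.67746883e-06]), 'position': array([0.20382181, 0.5106149 , 0.23067638]), 'ee_rot': array([-5.92988599e-01, -3.08487995e+00,  1.81712350e-03]), 'force': array([ 0.20946431, -0.96420303, -0.01124017]), 'ft_torque': array([-0.03048562,  0.01341438,  0.0163383 ]), 'finger_gap': 1.000318563900358}
```

View pics/top0.png

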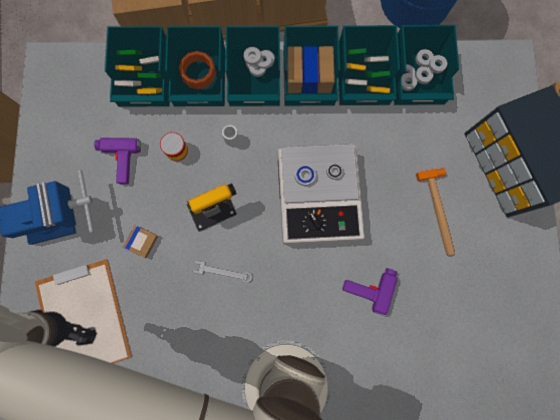

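View pics/scene0.png

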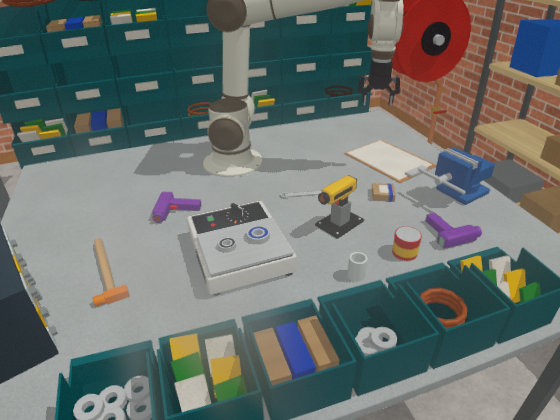

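Top view: the hot plate is at about (320,195), its knob at (315,220), the blue bearing at (306,175) and the thermometer at (212,198). The purple ones are decoys. I'll zoom in next.

```bash
cat > h.py <<'E'
import numpy as np,cv2
from scipy.spatial.transform import Rotation as R
from station import readout,get_image,camera_info
def pose(n,s=None):
    c=camera_info(n)
    if n=="wrist":
        s=s or readout.read_state(); T=np.eye(4); T[:3,:3]=R.from_rotvec(s["ee_rot"]).as_matrix(); T[:3,3]=s["position"]
        T=T@c["T_tool_cam"]; return c,T[:3,:3],T[:3,3]
    return c,R.from_rotvec(c["orientation"]).as_matrix(),np.array(c["position"])
def ray(n,uv,s=None):
    c,M,p=pose(n,s); d=np.array([c["k1"],0,0,0],float)
    q=cv2.undistortPoints(np.array([[uv]],float),c["camera_matrix"],d)[0,0]
    return p,M@np.array([q[0],q[1],1])
def onz(n,uv,z,s=None):
    p,d=ray(n,uv,s); return p+d*(z-p[2])/d[2]
def proj(n,P,s=None):
    c,M,p=pose(n,s); d=np.array([c["k1"],0,0,0],float)
    X=(np.atleast_2d(P)-p)@M
    return cv2.projectPoints(X,np.zeros(3),np.zeros(3),c["camera_matrix"],d)[0][:,0]
E
python3 - <<'E'
import cv2,numpy as np
a=cv2.imread("pics/top0.png");b=cv2.imread("pics/scene0.png")
A=cv2.resize(a[140:250,180:370],None,fx=4,fy=4,interpolation=2)
cv2.imwrite("pics/c1.png",A)
cv2.imwrite("pics/c2.png",cv2.resize(b[165:295,180:380],None,fx=4,fy=4,interpolation=2))
E
```

```text
(no output)
```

View pics/c1.png

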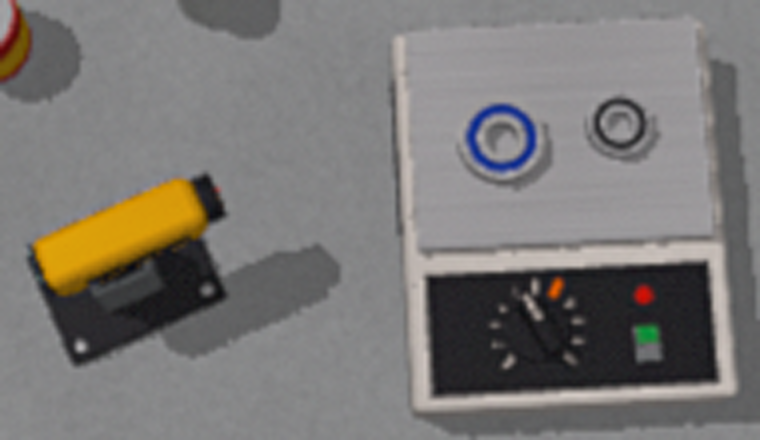

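View pics/c2.png

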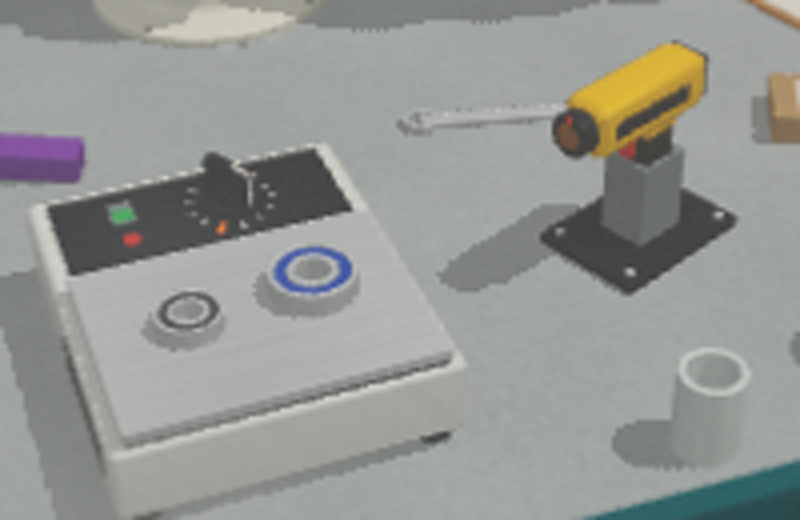

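The crops show the thermometer lens facing right, towards the hot plate, at c1 (210,195). The pointer's white end is at (530,300), up and left, and the orange mark is at (556,288). The big bearing's ring is centred at (501,138).

```bash
python3 - <<'E'
from h import *
f=lambda p,z:onz("top",[(p[0]+.5)/4-.5+180,(p[1]+.5)/4-.5+140],z)[:2]
g=lambda p,z:onz("scene",[(p[0]+.5)/4-.5+180,(p[1]+.5)/4-.5+165],z)[:2]
np.set_printoptions(precision=4,suppress=True)
for n,p,z in [("plate",(405,30),.084),("plate",(697,18),.084),("plate",(714,237),.084),("plate",(420,250),.084),("panelTL",(428,275),.07),("TR",(710,262),.07),("BR",(718,380),.07),("BL",(434,396),.07),("big",(501,138),.1005),("small",(620,124),.098),("orange",(556,288),.07),("mark0",(509,362),.07),("mark10",(572,360),.07),("mark3?",(514,297),.07),("ptr tip",(527,294),.104),("ptr end",(558,352),.104),("foot",(78,364),.01),("foot",(224,297),.01),("screw",(82,346),.01),("screw",(208,290),.01),("lens",(219,197),.132),("lens",(206,182),.154-.004),("barL",(36,245),.154),("barLf",(183,178),.154)]: print(n,f(p,z))
for n,p,z in [("big",(313,270),.1005),("small",(188,311),.098),("orange",(222,228),.07),("foot",(540,238),.01),("foot",(628,293),.01),("foot",(737,217),.01),("plate",(70,275),.084),("plate",(125,445),.084),("plate",(455,355),.084),("lens",(575,133),.132)]: print("s",n,g(p,z))
E
```

```text
plate [0.6962 0.0083]
plate [ 0.7041 -0.212 ]
plate [ 0.5355 -0.2173]
plate [ 0.5275 -0.0007]
panelTL [ 0.5113 -0.0068]
TR [ 0.5194 -0.2165]
BR [ 0.4313 -0.2184]
BL [ 0.4213 -0.0099]
big [ 0.6075 -0.0607]
small [ 0.6181 -0.1489]
orange [ 0.5008 -0.1015]
mark0 [ 0.4459 -0.0654]
mark10 [ 0.447  -0.1117]
mark3? [ 0.4943 -0.0702]
ptr tip [ 0.4907 -0.0766]
ptr end [ 0.4485 -0.0977]
foot [0.4549 0.2608]
foot [0.5062 0.1492]
screw [0.4688 0.2581]
screw [0.5118 0.1617]
lens [0.5575 0.1428]
lens [0.5641 0.1504]
barL [0.5193 0.2668]
barLf [0.5661 0.166 ]
s big [ 0.6111 -0.0627]
s small [ 0.6225 -0.1508]
s orange [ 0.5021 -0.1019]
s foot [0.5171 0.1426]
s foot [0.6027 0.1778]
s foot [0.5444 0.2995]
s plate [ 0.5393 -0.217 ]
s plate [ 0.7183 -0.212 ]
s plate [0.7066 0.0035]
s lens [0.5602 0.148 ]
```

Request:
send_rows --pt "0 0 0 -0.04 -0.039 0 0.0854" --pt "0 0 0 -0.04 -0.039 0 0.0854" --pt "0 0 0 -0.04 -0.039 0 0.0854" --pt "0 0 0 -0.04 -0.039 0 0.0854" --pt "0 0 0 -0.04 -0.039 0 0.0854" --pt "0 0 0 -0.04 -0.039 0 0.0854" --pt "0 0 0 -0.04 -0.039 0 0.0854" --pt "0 0 0 -0.04 -0.039 0 0.0854" --pt "0 0 0 -0.04 -0.039 0 0.0854" --pt "0 0 0 -0.04 -0.039 0 0.0854"

```text
time_s: 1.35
position: [0.4311, -0.0016, 0.2312]
ee_rot: [0.593, 3.085, 0.0]
force: [0.3, 0.0, -0.1]
finger_gap: 0.996
```

Request:
send_rows --pt "0 0 0 -0.017 -0.017 0 0.0854" --pt "0 0 0 -0.017 -0.017 0 0.0854" --pt "0 0 0 -0.017 -0.017 0 0.0854" --pt "0 0 0 -0.017 -0.016 0 0.0854" --pt "0 0 -0.17 0 0 0 0.0854" --pt "0 0 -0.17 0 0 0 0.0854" --pt "0 0 -0.17 0 0 0 0.0854" --pt "0 0 -0.17 0 0 0 0.0854" --pt "0 0 -0.17 0 0 0 0.0854" --pt "0 0 0 0 0 0 0.0854"

```text
time_s: 2.6
position: [0.469, -0.0871, 0.231]
ee_rot: [0.73, -3.055, -0.0]
force: [0.2, 0.2, -0.3]
finger_gap: 1.0
```

```bash
python3 - <<'E'
from h import *
s=readout.read_state(); im=get_image("wrist"); import pickle; pickle.dump(s,open("s1.pkl","wb")); print(s)
cv2.imwrite("pics/w1.png",im); print(proj("wrist",[[.468,-.0858,.07],[.468,-.0858,.104],[.609,-.0617,.1005]],s))
E
```

```text
{'time_s': 2.6, 'joint_pos': array([-1.83658298e-01, -8.65404775e-02,  1.86887807e-03,  1.65977564e+00,
       -8.47653606e-06, -6.52714242e-01]), 'dq': array([-0.00159978,  0.00025943,  0.00184003, -0.00136493, -0.00068298,
        0.0957292 ]), 'joint_efforts': array([-5.59723085e-04, -4.10263431e+01,  4.65086102e+01,  7.41619529e-03,
       -2.00975269e-04, -1.46853413e+00]), 'position': array([ 0.46900832, -0.08712146,  0.23099399]), 'ee_rot': array([ 7.29933733e-01, -3.05507890e+00, -3.51354926e-04]), 'force': array([ 0.17389986,  0.20459844, -0.25539216]), 'ft_torque': array([ 0.05107836, -0.0150161 , -0.03079556]), 'finger_gap': 0.9998943429178289}
[[277.66150521 192.55140831]
 [277.90795099 203.4903204 ]
 [233.99033197 337.85476129]]
```

View pics/w1.png

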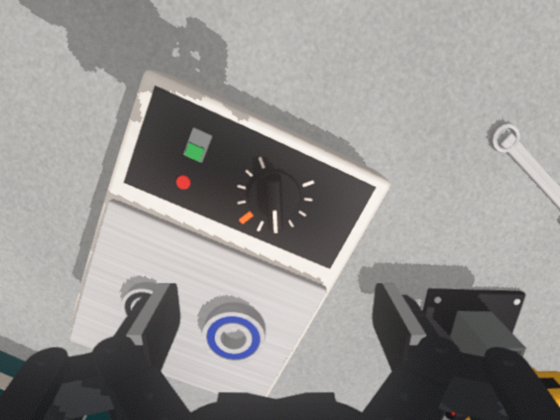

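The wrist view shows the pointer running (275,207) to (276,232), in line with the tool, and the bearing at (234,338), where I predicted it. Going down onto the knob.

Request:
send_rows --pt "0 0 0 0 -0.001 0.019 0.0854" --pt "0 0 0 0 0 0.019 0.0854" --pt "0 0 0 0 0 0.019 0.0854" --pt "0 0 0 0 0 0.019 0.0854" --pt "0 0 0 0 0 0.019 0.0854" --pt "0 0 0 0 0 0.019 0.0854" --pt "0 0 0 0 0 0.018 0.0854" --pt "0 0 0 0 0 0.018 0.0854" --pt "0 0 0 0 0 0 0.0" --pt "0 0 0 0 0 0 0.0" --newtons 25

```text
time_s: 3.9
position: [0.4698, -0.0881, 0.0818]
ee_rot: [-0.732, 3.055, -0.0]
force: [-0.2, -0.5, 0.9]
finger_gap: 0.604
```

```bash
python3 - <<'E'
from h import *
import pickle
s=pickle.load(open("s1.pkl","rb"));a=onz("wrist",(274.5,207),.104,s);b=onz("wrist",(276,232),.104,s);print(a,b,np.degrees(np.arctan2(*(b-a)[1::-1])))
print({k:v for k,v in readout.read_state().items() if k in("finger_gap","force","position","ft_torque")})
E
```

```text
[ 0.47195093 -0.08693606  0.104     ] [ 0.49110661 -0.07586292  0.104     ] 30.03049203403476
{'position': array([ 0.46984124, -0.08805502,  0.0817562 ]), 'force': array([-0.17686613, -0.50344267,  0.88909153]), 'ft_torque': array([-0.03312112, -0.02218755, -0.01935069]), 'finger_gap': 0.6037459543231721}
```

Request:
send_rows --pt "0 0 0 0 0 0 0.0" --pt "0 0 0 0 0 0 0.0" --pt "0 0 0 0 0 0 0.0" --pt "0 0 0 0 0 0 0.0" --pt "0 0 0 0 0 0 0.0" --pt "0 0 0.15 0 0 0 0.0" --pt "0 0 0.15 0 0 0 0.0" --pt "0 0 0.15 0 0 0 0.0" --pt "0 0 0.15 0 0 0 0.0" --pt "0 0 0.15 0 0 0 0.0"

```text
time_s: 5.15
position: [0.47, -0.0878, 0.0819]
ee_rot: [0.445, 3.109, 0.001]
force: [1.0, 1.9, 6.0]
finger_gap: 0.143
```

Request:
send_rows --pt "0 0 0.08 0 0 0 0.0" --pt "0 0 0.074 0 0 0 0.0" --pt "0 0 0 0 0 0 0.0" --pt "0 0 0 0 0 0 0.0" --pt "0 0 0 0 0 0 0.0854" --pt "0 0 0 0 0 0 0.0854" --pt "0 0 0 0 0 0 0.0854" --pt "0 0 0 0 0 -0.04 0.0854" --pt "0 0 0 0 0 -0.06 0.0854" --pt "0 0 0 0 0 -0.06 0.0854"

```text
time_s: 6.4
position: [0.4692, -0.088, 0.2428]
ee_rot: [-0.676, -3.067, 0.0]
force: [1.4, 0.0, 0.3]
finger_gap: 0.999
```

```bash
python3 - <<'E'
from h import *
import pickle
s=readout.read_state(); im=get_image("wrist"); pickle.dump(s,open("s2.pkl","wb")); print(s)
cv2.imwrite("pics/w2.png",im)
E
```

```text
{'time_s': 6.4, 'joint_pos': array([-1.85396221e-01, -8.10848611e-02,  3.00036425e-02,  1.68242592e+00,
       -2.81569134e-05,  2.48486791e-01]), 'dq': array([-6.11483328e-04,  1.44758198e-01,  1.07555779e+00,  9.17940155e-01,
        1.43022205e-04, -6.97818118e-05]), 'joint_efforts': array([-1.57330273e-04, -4.33673573e+01,  3.92337799e+01, -1.79139599e+00,
       -1.66649997e-04, -1.10442829e-05]), 'position': array([ 0.46915981, -0.08799907,  0.24281152]), 'ee_rot': array([-6.76092208e-01, -3.06742751e+00,  7.10016464e-05]), 'force': array([1.3792329 , 0.04626099, 0.32496008]), 'ft_torque': array([ 0.02960417, -0.048714  ,  0.01855258]), 'finger_gap': 0.9985521144551668}
```

View pics/w2.png

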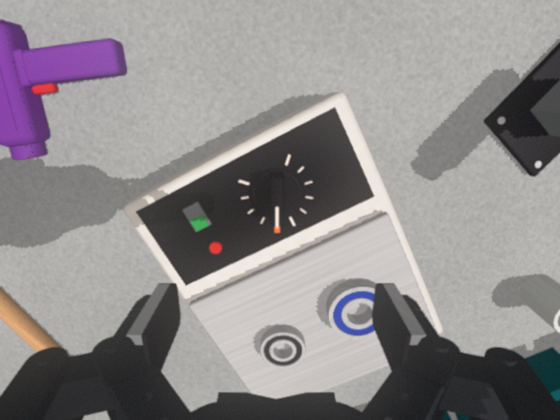

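The pointer now lies on the orange mark: bar at (277,185–229), mark at (277,230). I'll move over the thermometer.

Request:
send_rows --pt "0 0 0 0.012 0.05 -0.006 0.0854" --pt "0 0 0 0.012 0.05 -0.006 0.0854" --pt "0 0 0 0.012 0.05 -0.006 0.0854" --pt "0 0 0 0.012 0.05 -0.006 0.0854" --pt "0 0 0 0.012 0.05 -0.006 0.0854" --pt "0 0 0.14 0.012 0.048 -0.006 0.0854" --pt "0 0 0.14 0 0 0 0.0854" --pt "0 0 0.14 0 0 0 0.0854" --pt "0 0 0.14 0 0 0 0.0854" --pt "0 0 0.14 0 0 0 0.0854"

```text
time_s: 7.7
position: [0.5295, 0.2127, 0.277]
ee_rot: [-1.693, -2.646, 0.001]
force: [0.5, -0.5, -0.3]
finger_gap: 1.001
```

```bash
python3 - <<'E'
from h import *
import pickle
s=readout.read_state(); im=get_image("wrist"); pickle.dump(s,open("s3.pkl","wb")); print(s["position"],s["ee_rot"],s["joint_pos"])
cv2.imwrite("pics/w3.png",im)
o=np.array([.528,.213,.132]);t=np.radians(-65);M=R.from_euler("z",t).as_matrix()
print(proj("wrist",[o+M@np.array(p) for p in [(-.06,.02,.022),(-.06,-.02,.022),(.06,.02,.022),(.06,-.02,.022)]],s))
E
```

```text
[0.52948244 0.21268101 0.27695284] [-1.69295611e+00 -2.64603562e+00  7.40053799e-04] [ 3.81958690e-01  1.61927332e-01  3.48383767e-01  1.75782111e+00
 -1.46344555e-05  1.52031336e+00]
[[299.3497479  129.24852191]
 [246.32794018 129.51031374]
 [296.96081338 271.33581189]
 [250.78622442 271.49374336]]
```

View pics/w3.png

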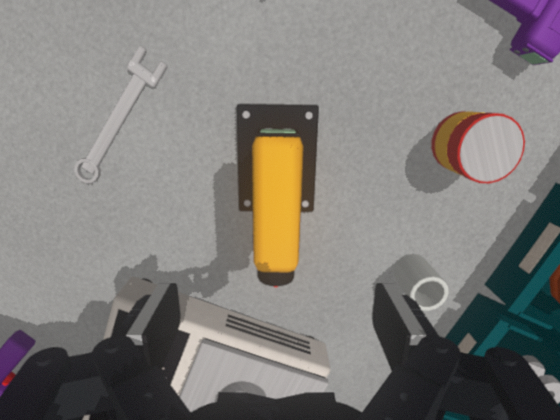

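```bash
python3 - <<'E'
from h import *
import pickle
np.set_printoptions(precision=4,suppress=True)
s=pickle.load(open("s3.pkl","rb"))
f=lambda u,v,z:onz("wrist",(u,v),z,s)[:2]
F=np.array([f(*p,.01) for p in [(237,105),(318,105),(314,212),(239,212)]]);h=(F[3]+F[2]-F[0]-F[1])/2
a=np.arctan2(h[1],h[0]);c=F.mean(0);print("foot",c,np.linalg.norm(h),np.linalg.norm(F[0]-F[1]),np.degrees(a),"orig",c+.015*h/np.linalg.norm(h))
B=[f(277.5,137,.15),f(276,270,.15)];d=B[1]-B[0];print("barrel",B,np.linalg.norm(d),np.degrees(np.arctan2(d[1],d[0])),np.mean(B,0)); print("nose",f(277,285,.14))
Rm=R.from_rotvec(s["ee_rot"]).as_matrix();print("toolx yaw",np.degrees(np.arctan2(Rm[1,0],Rm[0,0])))
for o in (c+.015*h/np.linalg.norm(h),np.mean(B,0)): print("d tool",Rm.T@(np.r_[o,.132+.019-.019]-s["position"]))
E
```

```text
foot [0.5265 0.2238] 0.12876921209872347 0.09242141156084092 -65.74331852344301 orig [0.5327 0.2101]
barrel [array([0.5084, 0.2633]), array([0.5553, 0.1587])] 0.11460772361651035 -65.83722666163126 [0.5319 0.211 ]
nose [0.5649 0.1401]
toolx yaw 114.77708170845972
d tool [-0.0036  0.0019  0.145 ]
d tool [-0.0025  0.0016  0.145 ]
```

Wrist view: barrel spans (253–302, 137–270), nose at (277,285). Foot and barrel agree within 1 mm on an origin of (0.532, 0.2105) with heading −65.8°. I'll descend and grip.

Request:
send_rows --pt "0 0 0.015 0 0.0018 0.023 0.0854" --pt "0 0 0 0 0 0.023 0.0854" --pt "0 0 0 0 0 0.023 0.0854" --pt "0 0 0 0 0 0.023 0.0854" --pt "0 0 0 0 0 0.023 0.0854" --pt "0 0 0 0 0 0.023 0.0854" --pt "0 0 0 0 0 0.015 0.0854" --pt "0 0 0 0 0 0.01 0.0854" --pt "0 0 0 0 0 0 0.0" --pt "0 0 0 0 0 0 0.0" --newtons 70

```text
time_s: 9.0
position: [0.5315, 0.2135, 0.1151]
ee_rot: [1.706, 2.637, 0.001]
force: [0.0, 1.2, -0.4]
finger_gap: 0.606
```

Request:
send_rows --pt "0 0 0 0 0 0 0.0" --pt "0 0 0 0 0 0 0.0" --pt "0 0 0 0 0 0 0.0" --pt "0 0 0 0 0 0 0.0" --pt "0 0 0 0 0 0 0.0" --pt "0 0 0 0 0 0 0.0" --pt "0 0 0 0 0 -0.002 0.0" --pt "0 0 0 0 0 -0.004 0.0" --pt "0 0 0 0 0 -0.006 0.0" --pt "0 0 0 0 0 -0.006 0.0"

```text
time_s: 10.25
position: [0.5311, 0.2134, 0.1327]
ee_rot: [-1.707, -2.637, 0.0]
force: [-0.1, -0.4, -2.5]
finger_gap: 0.457
```

Request:
send_rows --pt "0 0 0 0 0 -0.012 0.0" --pt "0 0 0 0 0 -0.014 0.0" --pt "0 0 0 0 0 -0.014 0.0" --pt "0 0 0 0 0 -0.014 0.0" --pt "0 0 0 0 0 -0.014 0.0" --pt "0 0 0 0 0 -0.014 0.0" --pt "0 0 0 0 0 -0.014 0.0" --pt "0 0 0 0 0 -0.01 0.0" --pt "0 0 0 0 0 0 0.0" --pt "0 0 0 0 0 0 0.0"

```text
time_s: 11.5
position: [0.5311, 0.2134, 0.2377]
ee_rot: [-1.707, -2.637, 0.001]
force: [0.2, 0.5, -2.4]
finger_gap: 0.459
```

```bash
python3 - <<'E'
from h import *
np.set_printoptions(precision=4,suppress=True)
s=readout.read_state(); print(s["position"],s["force"],s["joint_pos"],s["finger_gap"])
cv2.imwrite("pics/t4.png",get_image("scene"));cv2.imwrite("pics/t4.png",cv2.resize(cv2.imread("pics/t4.png")[110:300,200:440],None,fx=3,fy=3,interpolation=2))
# plan: TCP-to-thermo transform from parked grasp
M0=R.from_rotvec([1.7065,2.637,0]); T0=np.array([.5312,.2134,.1151])
Oz=R.from_euler("z",-65.8,degrees=True); o0=np.array([.532,.2105,.132])
rel=M0.inv()*Oz; p=M0.inv().apply(o0-T0); print("origin in tool",p,"rel",rel.as_rotvec())
b=np.array([.6095,-.0617,.092])
for sl in (38,42):
  hd=-65.8; Ot=R.from_euler("ZY",[hd,sl],degrees=True); x=Ot.apply([1,0,0]); o=b-(.075+.15)*x
  Mt=Ot*rel.inv(); Tt=o-Mt.apply(p)
  Mc=R.from_rotvec(s["ee_rot"])
  print(sl,"orig",o,"TCP",Tt,"dworld",Tt-s["position"],"in tool",Mc.inv().apply(Tt-s["position"]),"turn",(Mc.inv()*Mt).as_rotvec(), "shift in final tool",Mt.inv().apply(Tt-s["position"]))
E
```

```text
[0.5311 0.2134 0.2377] [ 0.19    0.5012 -2.4119] [0.3821 0.1449 0.252  1.6786 0.     1.5308] 0.4593170846579605
origin in tool [-0.003  -0.0005 -0.0169] rel [-0.0005 -3.1411 -0.0005]
38 orig [0.5368 0.1    0.2305] TCP [0.532  0.1118 0.219 ] dworld [ 0.001  -0.1015 -0.0187] in tool [-0.093  -0.0407  0.0187] turn [-0.0008  0.6627 -0.0002] shift in final tool [-0.0848 -0.0407 -0.0425]
42 orig [0.541  0.0908 0.2426] TCP [0.5358 0.1033 0.232 ] dworld [ 0.0048 -0.11   -0.0058] in tool [-0.1024 -0.0407  0.0058] turn [-0.0008  0.7325 -0.0002] shift in final tool [-0.0799 -0.0407 -0.0642]
```

View pics/t4.png

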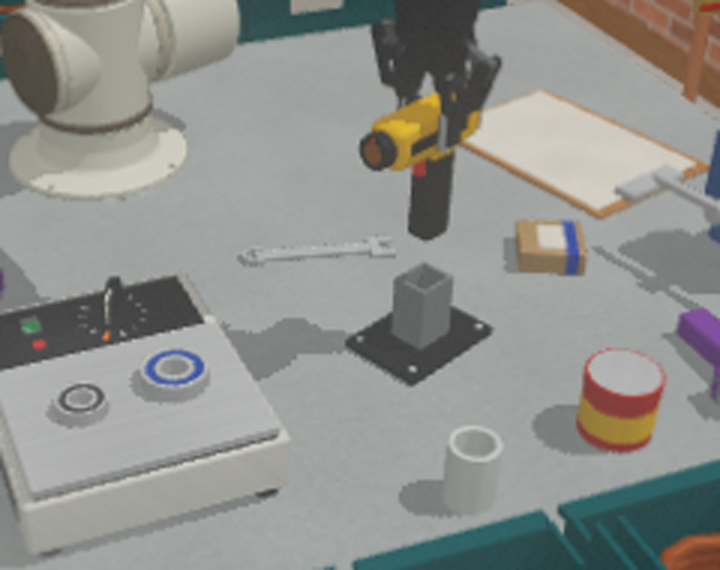

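The thermometer is clear of the holster, upright and firmly held. I'll translate, then tip the nose down.

Request:
send_rows --pt "0 0 0 -0.008 -0.003 0 0.0" --pt "0 0 0 -0.0105 -0.0042 0.0005 0.0" --pt "0 0 0 -0.0105 -0.0042 0.0005 0.0" --pt "0 0 0 -0.0105 -0.0042 0.0005 0.0" --pt "0 0 0 -0.0105 -0.0042 0.0005 0.0" --pt "0 0 0 -0.0105 -0.0042 0.0008 0.0" --pt "0 0 0 -0.0105 -0.0042 0.0008 0.0" --pt "0 0 0 -0.0105 -0.0042 0.0008 0.0" --pt "0 0 0 -0.0105 -0.0042 0.0008 0.0" --pt "0 0 0 -0.0104 -0.0041 0.0006 0.0"

```text
time_s: 12.8
position: [0.536, 0.1026, 0.2324]
ee_rot: [-1.707, -2.637, 0.0]
force: [-0.2, -0.2, -2.8]
finger_gap: 0.46
```

Request:
send_rows --pt "0 0.06 0 0 0 0 0.0" --pt "0 0.08 0 0 0 0 0.0" --pt "0 0.08 0 0 0 0 0.0" --pt "0 0.08 0 0 0 0 0.0" --pt "0 0.08 0 0 0 0 0.0" --pt "0 0.08 0 0 0 0 0.0" --pt "0 0.08 0 0 0 0 0.0" --pt "0 0.08 0 0 0 0 0.0" --pt "0 0.07 0 0 0 0 0.0" --pt "0 0.043 0 0 0 0 0.0"

```text
time_s: 14.05
position: [0.5362, 0.1026, 0.2319]
ee_rot: [-1.346, -2.078, -0.517]
force: [-0.3, -0.1, -2.8]
finger_gap: 0.463
```

```bash
python3 - <<'E'
from h import *
np.set_printoptions(precision=4,suppress=True)
s=readout.read_state(); print(s["position"],s["ee_rot"],s["force"],s["joint_pos"])
M=R.from_rotvec(s["ee_rot"]);O=M*R.from_rotvec([0,-np.pi,0]);o=s["position"]+M.apply([-.003,-.0005,-.0169])
x=O.as_matrix()[:,0];print("orig",o,"aim",x,"slope",np.degrees(np.arcsin(-x[2])),"bearing in lens",O.inv().apply(np.array([.6095,-.0617,.092])-o)-[.075,0,0])
L=o+.075*x
for n in("scene","top"):
  im=get_image(n); P=proj(n,[o-.06*x+.022*O.as_matrix()[:,2],o+.06*x+.022*O.as_matrix()[:,2],L,[.6095,-.0617,.1005]]); print(n,P)
  u,v=P.mean(0).astype(int); c=im[max(0,v-85):v+85,max(0,u-110):u+110]; 
  c=cv2.resize(c,(660,510),interpolation=2)
  for p in P: cv2.circle(c,tuple(int(i) for i in (p-[u-110,v-85])*3+1),4,(255,0,255),1)
  cv2.imwrite(f"pics/e_{n}.png",c)
E
```

```text
[0.5362 0.1026 0.2319] [-1.3458 -2.078  -0.5174] [-0.3238 -0.113  -2.8096] [-0.1161  0.39    0.3703  1.9844  0.6133  0.8942]
orig [0.5413 0.09   0.2425] aim [ 0.3035 -0.6773 -0.6702] slope 42.08231842956173 bearing in lens [ 0.1493  0.0002 -0.0002]
scene [[310.6192 141.6924]
 [286.7154 179.3775]
 [287.7748 187.352 ]
 [258.0757 231.7052]]
top [[238.8169 184.7697]
 [272.0813 178.2328]
 [270.8597 181.2109]
 [305.1974 173.4655]]
```

View pics/e_scene.png

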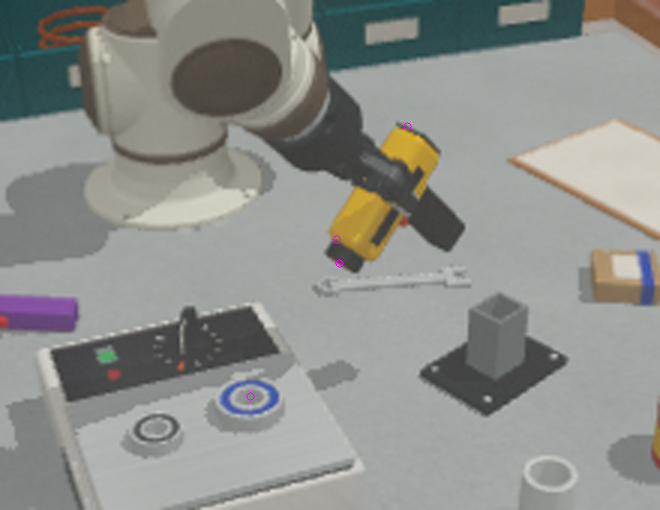

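View pics/e_top.png

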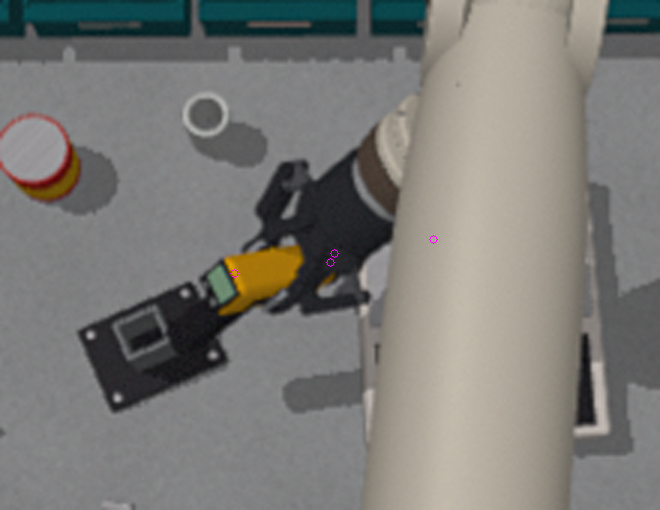

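Scene view: the nose points at the bearing at (250,397). Small offsets from my predicted points need checking, so I'll overlay a full wireframe in both views.

```bash
python3 - <<'E'
from h import *
s=readout.read_state();M=R.from_rotvec(s["ee_rot"]);O=M*R.from_rotvec([0,-np.pi,0]);o=s["position"]+M.apply([-.003,-.0005,-.0169])
def box(x0,x1,y,z0,z1): 
  c=[(x,yy,z) for x in(x0,x1) for yy in(-y,y) for z in(z0,z1)]
  return [(c[i],c[j]) for i in range(8) for j in range(i) if bin(i^j).count("1")==1]
E=box(-.06,.06,.02,-.022,.022)+box(-.032,.002,.014,-.122,-.022)
E+=[((.06,0,0),(.0743,0,0))]
out=[]
for n in("scene","top"):
  im=get_image(n);P=proj(n,[o])[0].astype(int);u,v=P[0],P[1];k=7
  c=cv2.resize(im[v-42:v+43,u-28:u+29],None,fx=k,fy=k,interpolation=cv2.INTER_CUBIC)
  for a,b in E:
    q=(proj(n,[o+O.apply(a),o+O.apply(b)])-[u-28,v-42]+.5)*k
    cv2.line(c,tuple(int(i) for i in q[0]),tuple(int(i) for i in q[1]),(255,0,255),1)
  out.append(c)
o_=np.hstack(out);print(o_.shape);cv2.imwrite("pics/ov.png",o_)
E
```

```text
(595, 798, 3)
```

View pics/ov.png

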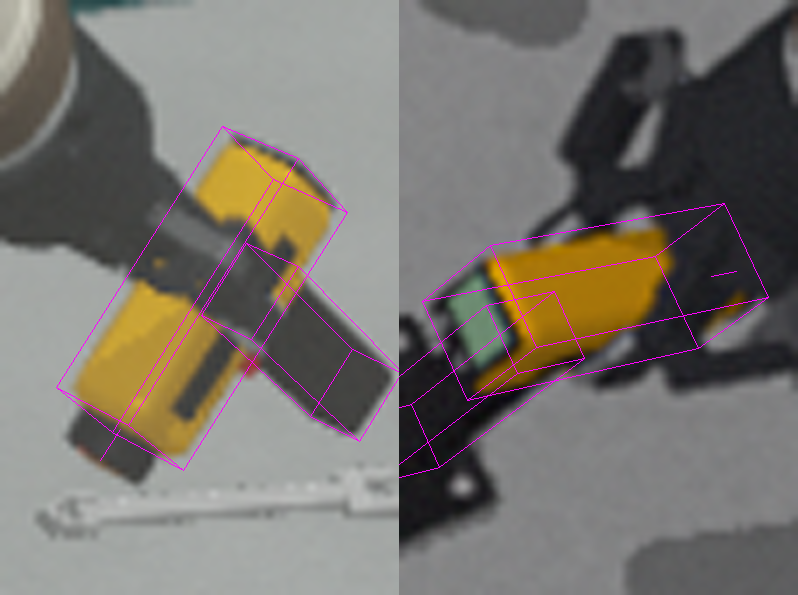

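The overlay matches at the nose (105,462), barrel and handle end to about 2–3 mm. That is well inside the 25 mm tolerance, so I'll hand in.

```bash
python3 - <<'E'
from h import *
from station import job
s=readout.read_state();print(s["time_s"],s["position"],abs(s["dq"]).max(),s["finger_gap"],s["force"])
print(job.close_job())
E
```

```text
14.25 [0.5360667  0.10314595 0.2324295 ] 0.015897703885347367 0.46220734759621374 [-0.07163136 -0.08727868 -2.30465035]
the job is handed in; nothing more can be done
None
```

I turned the thermostat to the orange mark and drew the thermometer straight up out of its holster. I then tipped its nose down, aimed it at the blue-sealed bearing, and handed the job in at 14.25 s with the arm holding that pose. The station gives no verdict, so these are my own last checks:

- **Thermostat:** after I let go of the knob, the wrist camera showed its pointer lying on the orange mark. I did not measure the angle again after that.
- **Aim:** calculated from the tool pose, the aim slopes 42° down, the lens is 149 mm from the bearing's centre, and the line passes within about 1 mm of it. The real uncertainty is about 5 mm, because the two cameras put the bearing up to 4 mm apart.
- **Pose in the pictures:** a wireframe drawn over both camera views agreed with the thermometer to about 2–3 mm.
- **Grip and stillness:** the fingers were about 39 mm apart on the barrel, and the wrist carried about 2.3 N, which fits the thermometer's weight. The fastest joint was moving at 0.016 rad/s.
- **Other things:** the scene views showed nothing obviously displaced, and I saw no sign that the thermometer touched the hot plate or bearings. In the last top view the arm hid the bearings, but the scene view showed the big one where I had measured it. I did not re-measure the other objects.

No check failed.

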